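Feed the hot cassette along the fence under the tag reader

TASK

The steel instrument cassette on the tag-reading station is still hot from the washer, so handle it with the blue push stick only, never with the gripper, and do not lift it. Hold the stick by its upright grip and use its forked nose to push the cassette flat against the fence before it goes under the reader head, then feed it along the fence to the right, keeping it against the fence, just until the roller switch at the end clicks - its leading end is then within the green band across the bed and fence - and no farther. Then set the stick down flat on the worktop, off the station, leaving the cassette in place and the other things on the worktop undisturbed.

Things in the scene. Friction and masses are not known exactly. Their poses are not given: they have to be found in the camera images.
- station: Fixed reading station: grey bed 200 mm (its x) by 500 mm (y), top 10 mm above the worktop. Origin: centre of the bed's underside, on the worktop; axes roughly the world's. Fence along its y at the far side, y +245 to -175 mm: guiding face (white strip 12 mm high) is the plane x = +50 mm, facing the robot; aluminium bar 24 mm high behind it. The cassette is fed along it toward -y.
- band (a point): Green band painted across bed and fence; the point is its centre on the guiding face at bed height (station x +50, y -158.75, z +10 mm). The band is 10.5 mm long along the fence, y -153.5 to -164: with the cassette's leading end in it, the switch has clicked and is not over-travelled. Axes as the station's.
- reader_head (a point): Centre of the underside of the white reader head that hangs over the lane (station x +36, y -80, z +70 mm). The head is 128 mm (station x) by 74 mm (y) by 40 mm high, underside 70 mm above the worktop, on a grey column behind the fence.
- roller_free (a point): Centre of the orange roller (14 mm across, 15 mm high) when free (station x -4, y -151, z +22 mm); this point does not move with it. Its lever pivots on the blue switch body at station x +15 to +45, y -172 to -224 mm, 27 mm high.
- switch_lever (a joint): Switch lever (rad): 0 free, grows as the cassette's leading end pushes the roller to -y. Clicks at 0.25; over-travelled, so damaged, above 0.50. The leading end meets the roller at station y = -144 mm, clicks at -153.4 and reaches 0.50 at -164. The spring is weak (0.3 to 0.7 N): the cassette stays where it is left.
- cassette_mid (a point): Centre of the perforated steel cassette, 85 mm wide (x), 186 mm long (y), 28 mm high, about 0.38 kg, lying on the bed. Near side (-x, blue latch at its middle) 42 mm and fence side (+x) 43 mm from this point, ends 93 mm, underside 14 mm below. Against the fence it is at station x = +7 mm. Its leading end is the -y end; the near corner at the +y end takes the fork.
- stick_grip (a point): Middle of the upright grip fin of the blue push stick, 35 mm above its underside. The fin is 14 mm thick (stick y), 56 mm long (x), 12 to 48 mm above the underside, with a 16 mm thick bead on top up to 56 mm. Stick x points to the forked nose, z up. Under it a flat bar, 20 mm wide, 12 mm high, from 72 mm behind this point to the nose. About 0.14 kg; stands stably on its bar.
- stick_notch (a point): Inner corner of the stick's forked nose, 90 mm ahead (stick x) of the grip and 7 mm above the underside. Two rubber-lined prongs, 35 mm long and 14 mm high, go forward from it at +45 and -45 degrees to the stick's x, so that a right-angled corner fits between them.
- articulator: Grey hinge articulator with plaster models, 147x84x106 mm, left of the work; bystander. Origin: centre of its underside.
- white_model: White plaster dental model, 54x66x32 mm, behind the station; bystander. Origin: centre of its underside.
- beige_model: Beige plaster dental model, 52x63x32 mm, behind the station; bystander. Origin: centre of its underside.
- imp_tray: Metal impression tray, 74x80x16 mm, in front of the station's right end; bystander. Origin: centre of its underside.
- spatula: Blue-handled dental spatula, 11x177x11 mm, in front of the station; bystander. Origin: centre of its underside.
- probe: Light-blue dental probe, 20x178x9 mm, in front of the station; bystander. Origin: centre of its underside.
- mixing_bowl: Green rubber mixing bowl, 115 mm across, 70 mm high, right of the station; bystander. Origin: centre of its underside.

How it is judged:
By the outcome, as a careful person would: the job done as asked, in the order asked, and still so for the second after the job is handed in, with the robot touching nothing.
It also fails if it takes over 61 s, if anything falls off the work surface, if the arm or the gripper's body presses on something with over 40 N, if the wrist force passes 120 N, or if a joint passes its speed limit or range.

ROBOT

A 7-joint arm with a two-finger parallel gripper is mounted at the origin on a cart in front of the work surface, level with it; the furniture and walls round the work are solid. World frame = base frame: x ahead of the robot, y to its left, z up, the work surface at z = 0. Lengths are in mm, angles in rad, forces in N, time in s.
With the tool pointing down it reaches from about 400 to 875 mm from the base axis. Payload 19.3 kg.
Tool frame: the origin (TCP) lies at the very end of the fingers, on their centre line; the grasp point (between the pads) lies 19 mm behind it (grip_point_offset is the z of the grasp point in the tool frame, in mm); z points along the fingers, y is the line along which they close (so a half turn about z gives the same grasp; the last joint's range is limited). The gripper opens to 85 mm and grips with 20 to 120 N. Pads are 22 mm wide; open, the fingers measure 114 mm over their backs; the gripper's body (76 mm by 85 mm) begins 54 mm behind the grasp point. The pads swing forward as they close: fully open they stand 13 mm farther back than shut.
Start: joints at [-1.204, 0.521, -0.036, 1.599, 0.021, 1.021, -0.113], TCP at [264.418, 566.302, 231.291] pointing down, gripper open.
Joint ranges: [-2.91, 2.91], [-0.3, 2.13], [-1.5, 1.42], [0.17, 2.43], [-1.26, 4.41], [0.16, 1.93], [-2.52, 2.52]. Speed limits (rad/s): [1.89, 1.89, 2.39, 2.39, 3.01, 3.01, 3.01].

INTERFACE

Orientations are given as a 3x3 rotation matrix whose columns are the frame's x, y, z axes.
In Python, from workcell import movep, movel, goto_joints, open_gripper, clamp, wait, inverse_kinematics, read_state, camera, PlanningError, finish_job, grip_point_offset gives the robot as it stands. Calls block until the motion is done:
- movep(position, orientation): joint-space move of the TCP to a pose.
- movel(position, frame=None, max_speed=150, guard=None): straight line of the TCP; frame=None keeps the orientation; max_speed is the mean speed in mm/s. With guard (N) it stops when the force on the tool has changed by that much, and returns True; else False.
- goto_joints(angles): joint-space move.
- open_gripper() and clamp(): open the fingers fully, or close them until they stop; the grip force is fixed at half the most.
- wait(seconds).
- inverse_kinematics(position, orientation): joint angles nearest the present ones, or None.
- read_state(): the state.
- camera(name): name is "scene" or "top" or "wrist"; returns a dict with "image" (400x640x3 uint8, blue, green, red), "range_z" (400x640 float32, mm along the optical axis (not along the pixel's ray), 0 where there is no reading), "fx", "fy", "cx", "cy" (pixels), "cam_to_world" (4x4, takes a point from camera to world coordinates). Camera axes: x right, y up, looking along -z (the intrinsics and any distortion apply to the point x, -y, -z); pixel columns grow to the right and rows downward; lengths in mm; the calibration is good to about 2 mm. A picture is of the moment at which its call begins.
A pose or a line that the arm cannot do raises PlanningError and nothing moves.
- finish_job(): hands the job in; it is judged then, once.
The state is a dict: "time": time; "qpos": joint angles; "qvel": joint speeds; "joint_efforts": joint torques, N m; "eef_pos": TCP position; "tool_rot": TCP orientation; "ft_force": force on the tool from outside, world axes, zero at the start; "torque": the same for the moment, N m; "finger_gap": finger opening in mm; "gripper_force": force on a finger pad.
Only numpy, scipy, OpenCV 4.12 (cv2) and the standard library are available. Lean on these libraries where they do the work, as an engineer would, in place of code of your own. Each camera call takes 0.05 s, during which the arm holds its last target. There are 200 camera calls.

## Working session

There is one attempt and no reset: what is moved stays moved. The work goes in short steps, each a Python script; the robot and the scene stay as the last script left them, time stands still between calls to the robot, and variables do not carry over. Pictures are saved under pics/ and viewed, at most 13 in all, crops included, and the job is handed in when it is done.

```bash
ls; mkdir -p pics
cat > h.py <<'E'
import numpy as np, cv2
from workcell import *
def cloud(c):
    z=c["range_z"]; v,u=np.mgrid[0:z.shape[0],0:z.shape[1]]
    p=np.stack([(u-c["cx"])/c["fx"]*z,-(v-c["cy"])/c["fy"]*z,-z,np.ones_like(z)],-1)
    w=p@np.array(c["cam_to_world"]).T
    w=w[...,:3]; w[z<=0]=np.nan
    return w
def ray(c,u,v,h):
    T=np.array(c["cam_to_world"]); d=T[:3,:3]@np.array([(u-c["cx"])/c["fx"],-(v-c["cy"])/c["fy"],-1]); o=T[:3,3]
    return o+d*(h-o[2])/d[2]
E
python3 - <<'E'
from h import *
import pickle
s=read_state(); print(s["time"],s["eef_pos"],s["finger_gap"],grip_point_offset)
for n in ("top","scene"):
    c=camera(n); cv2.imwrite(f"pics/{n}.png",c["image"]); pickle.dump(c,open(n+".pkl","wb")); print({k:(v if np.size(v)<20 else None) for k,v in c.items()})
E
```

```text
pics
0.0 [264.29351711 566.02352065 230.75132938] 85.02577763684725 -18.700000000000003
{'image': None, 'range_z': None, 'fx': 362.6763506864853, 'fy': 362.6763506864853, 'cx': 325.10882632742766, 'cy': 206.05980781692188, 'cam_to_world': array([[ 2.18319609e-02,  9.93315990e-01, -1.13343325e-01,
         4.46510994e+02],
       [-9.99747161e-01,  2.23013449e-02,  2.87481922e-03,
         6.83470397e+01],
       [ 5.38331248e-03,  1.13251904e-01,  9.93551723e-01,
         1.27405617e+03],
       [ 0.00000000e+00,  0.00000000e+00,  0.00000000e+00,
         1.00000000e+00]])}
{'image': None, 'range_z': None, 'fx': 440.4154883296217, 'fy': 440.4154883296217, 'cx': 330.2030415971554, 'cy': 196.37915122580952, 'cam_to_world': array([[-8.03490079e-01,  4.29992391e-01, -4.11716208e-01,
        -2.04923474e+02],
       [-5.95315839e-01, -5.78426208e-01,  5.57693620e-01,
         1.11617152e+03],
       [ 1.65656761e-03,  6.93202471e-01,  7.20741001e-01,
         1.42493142e+03],
       [ 0.00000000e+00,  0.00000000e+00,  0.00000000e+00,
         1.00000000e+00]])}
```

View pics/top.png

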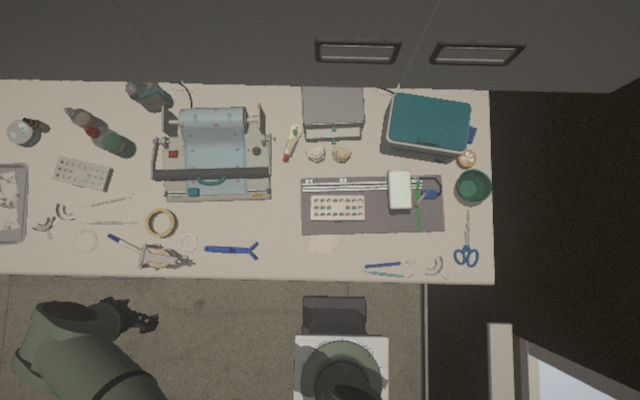

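View pics/scene.png

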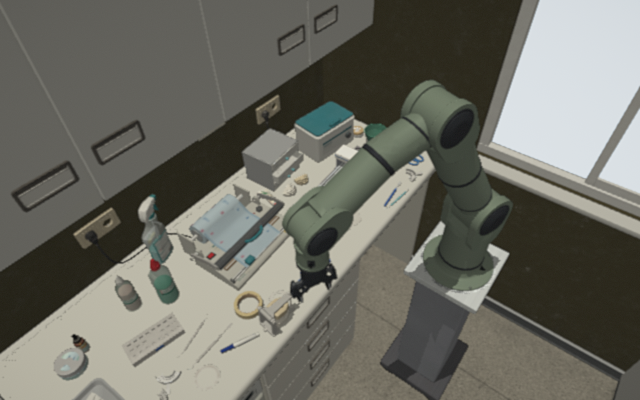

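The top view shows the stick at px (205–258, 250) with its fork to the right. The station is at (302–443, 178–233), the cassette at (310–365, 195–220), the head at (400, 190) and the green band at column 418. The scene view is mostly blocked by the arm. Next I'll measure from the top view.

```bash
cat >> h.py <<'E'
def pts(c,m,h):
    v,u=np.nonzero(m); return np.array([ray(c,a,b,h) for a,b in zip(u,v)])
E
python3 - <<'E'
from h import *
import pickle
c=pickle.load(open("top.pkl","rb")); im=c["image"]; w=cloud(c)
hsv=cv2.cvtColor(im,cv2.COLOR_BGR2HSV)
def box(m,u0,u1,v0,v1):
    k=np.zeros(m.shape,bool); k[v0:v1,u0:u1]=1; return m&k
H,S,V=cv2.split(hsv)
st=box((H>100)&(H<130)&(S>110),195,270,238,265)
p=pts(c,st,12)
print("stick n",len(p)); q=np.float32(p[:,:2]); print(cv2.minAreaRect(q), q.min(0),q.max(0))
d=w[st]; print("stick z",np.nanpercentile(d[:,2],[5,50,95]))
gr=box((H>50)&(H<80)&(S>90),410,425,205,235); p=pts(c,gr,10); print("band",p[:,:2].mean(0),p[:,:2].min(0),p[:,:2].max(0))
# bed by colour/height
Z=w[...,2]
bed=box((V<120)&(S<60),295,450,172,240); 
print("bed z",np.nanmedian(Z[bed&box(bed,320,380,222,230)]), "table z",np.nanmedian(Z[240:262,380:420]))
bm=box(bed,295,450,200,240)
for v in (224,227,230): 
    uu=np.nonzero(bm[v])[0]; print(v,uu.min(),uu.max(),ray(c,uu.min()-.5,v,10)[:2],ray(c,uu.max()+.5,v,10)[:2])
for u in (310,340,380,400,430):
    vv=np.nonzero(bm[:,u])[0]; print(u,vv.max(),ray(c,u,vv.max()+.5,10)[:2])
ca=box((V>120)&(S<90),306,370,192,224); n,l,s,_=cv2.connectedComponentsWithStats(ca.astype(np.uint8)); print(s)
k=1+s[1:,4].argmax(); cn=np.array([ray(c,u,v,38)[:2] for v,u in zip(*np.nonzero(l==k))],np.float32); print("cas",cv2.minAreaRect(cn))
print("white thing z",np.nanmedian(Z[238:248,318:330]), "cas z",np.nanpercentile(Z[l==k],[10,50,90]))
big=cv2.resize(im[165:285,195:460],None,fx=3,fy=3,interpolation=cv2.INTER_CUBIC); cv2.imwrite("pics/topcrop.png",big)
E
```

```text
stick n 180
((430.837890625, 388.799072265625), (174.8548583984375, 54.832061767578125), 88.89195251464844) [401.7363 300.8578] [456.5581  476.08533]
stick z [ 8.49509657 14.68455516 59.43875417]
band [ 556.26420236 -260.64378314] [ 513.99294589 -264.53592087] [ 594.71309104 -257.71490618]
bed z 10.769683003853288 table z 0.6240465276471241
224 401 442 [ 533.5810919  -199.90716109] [ 536.83967873 -346.80258925]
227 416 443 [ 524.26245554 -252.28141439] [ 526.42896116 -350.1430652 ]
230 422 443 [ 514.26288309 -273.15805655] [ 515.96027389 -349.98409143]Traceback (most recent call last):
  File "<stdin>", line 21, in <module>
    return umr_maximum(a, axis, None, out, keepdims, initial, where)
ValueError: zero-size array to reduction operation maximum which has no identity
```

Run:
```python
from h import *
import pickle
c=pickle.load(open("top.pkl","rb")); im=c["image"]; w=cloud(c); Z=w[...,2]
sub=w[240:262,200:262].reshape(-1,3); f=sub[sub[:,2]>35]; print("fin",len(f),f.mean(0),f.min(0),f.max(0))
bx=w[172:242,290:455].reshape(-1,3); b=bx[(bx[:,2]>6)&(bx[:,2]<15)]; r=cv2.minAreaRect(np.float32(b[:,:2])); print("bed",r,b[:,:2].min(0),b[:,:2].max(0))
k=w[190:226,300:372].reshape(-1,3); k=k[(k[:,2]>30)&(k[:,2]<48)&(k[:,0]<640)]; print("cas",len(k),cv2.minAreaRect(np.float32(k[:,:2])),k.min(0),k.max(0))
# down orientation, tool y along stick y; candidates
R=np.array([[0,1,0],[1,0,0],[0,0,-1.]])  # x->+y, y->+x, z down
for n,RR in (("a",R),("b",R@np.diag([-1,-1,1])),):
    q=inverse_kinematics([429,408,180],RR); print(n,q)
print(read_state()["tool_rot"])
```

```text
fin 85 [431.66637074 405.93204218  55.76245414] [423.81258752 378.26036968  38.6175743 ] [440.00024198 436.09973151  62.69653643]
bed ((596.3382568359375, -102.56292724609375), (240.91831970214844, 581.994384765625), 1.2483834028244019) [ 473.62001386 -391.33120421] [717.68791067 188.72095666]
cas 1062 ((580.5360107421875, 21.945404052734375), (86.83528137207031, 182.5196990966797), 1.2417186498641968) [537.14737882 -69.75302961  31.04983473] [625.70556354 114.03981755  46.44137466]
a [-1.02930502  0.54068177  0.24224706  1.75023218 -0.1622306   0.87018481
 -0.71541291]
b [-0.52800929  0.56372405 -0.47766523  1.72216661  0.31105911  0.93158277
  2.01163753]
[[-9.06101628e-01  4.23059909e-01 -3.90403036e-04]
 [ 4.23060083e-01  9.06101063e-01 -1.01533979e-03]
 [-7.58049513e-05 -1.08516497e-03 -9.99999408e-01]]
```

```bash
cat >> h.py <<'E'
def Rs(deg,flip=1):
    "tool-down rotation with stick x at world yaw deg; flip=1: tool x=-stick x"
    a=np.radians(deg); x=np.array([np.cos(a),np.sin(a),0]); y=np.array([-x[1],x[0],0])
    return np.column_stack([-x,y,[0,0,-1]]) if flip else np.column_stack([x,-y,[0,0,-1]])
E
python3 - <<'E'
from h import *
P=[([431,407,180],-90),([431,407,16],-90),([412,22,60],0),([412,22,28],0),([452,22,28],0),([480,210,28],-45),([513,179,28],-45),([513,-11,28],-45),([431,380,18],-90)]
for f in (0,1):
    for p,d in P:
        q=inverse_kinematics(p,Rs(d,f)); print(f,p,d,None if q is None else np.round(q,2))
movep([431,407,190],Rs(-90,1))
c=camera("wrist"); cv2.imwrite("pics/w1.png",c["image"]); import pickle; pickle.dump(c,open("w1.pkl","wb")); print(c["cam_to_world"], read_state()["time"])
E
```

```text
0 [431, 407, 180] -90 [-0.52  0.56 -0.48  1.72  0.31  0.93  2.02]
0 [431, 407, 16] -90 [-0.57  0.8  -0.42  1.8   0.51  0.65  1.85]
0 [412, 22, 60] 0 [-0.46  0.55  0.33  2.28 -0.48  0.38 -1.29]
0 [412, 22, 28] 0 [-0.38  0.61  0.23  2.29 -0.48  0.29 -1.29]
0 [452, 22, 28] 0 [-0.41  0.65  0.31  2.19 -0.54  0.37 -1.23]
0 [480, 210, 28] -45 [-1.17  1.02  1.    2.03 -1.21  0.87 -1.79]
0 [513, 179, 28] -45 [-1.08  1.03  1.    1.98 -1.19  0.89 -1.75]
0 [513, -11, 28] -45 [-0.74  1.01  1.    2.06 -1.22  0.86 -1.34]
0 [431, 380, 18] -90 [-0.53  0.78 -0.42  1.85  0.51  0.62  1.87]
1 [431, 407, 180] -90 [-1.03  0.54  0.24  1.75 -0.16  0.87 -0.71]
1 [431, 407, 16] -90 [-0.95  0.78  0.14  1.82 -0.19  0.55 -0.69]
1 [412, 22, 60] 0 [-0.15  0.51 -0.05  2.27  0.07  0.36  1.3 ]
1 [412, 22, 28] 0 [-0.15  0.59 -0.07  2.28  0.13  0.28  1.25]
1 [452, 22, 28] 0 [-0.13  0.62 -0.06  2.18  0.1   0.35  1.3 ]
1 [480, 210, 28] -45 [-0.56  0.68  0.04  2.   -0.06  0.46  0.32]
1 [513, 179, 28] -45 [-0.49  0.7   0.06  1.95 -0.08  0.49  0.41]
1 [513, -11, 28] -45 [-0.17  0.68  0.11  2.03 -0.16  0.44  0.84]
1 [431, 380, 18] -90 [-0.92  0.75  0.14  1.87 -0.19  0.53 -0.66]
[[ 9.99989402e-01 -4.44871887e-03 -1.18512297e-03  4.30264924e+02]
 [ 4.59144958e-03  9.44787139e-01  3.27652530e-01  4.92232653e+02]
 [-3.37945051e-04 -3.27654499e-01  9.44797552e-01  3.32015008e+02]
 [ 0.00000000e+00  0.00000000e+00  0.00000000e+00  1.00000000e+00]] 1.0833
```

View pics/w1.png

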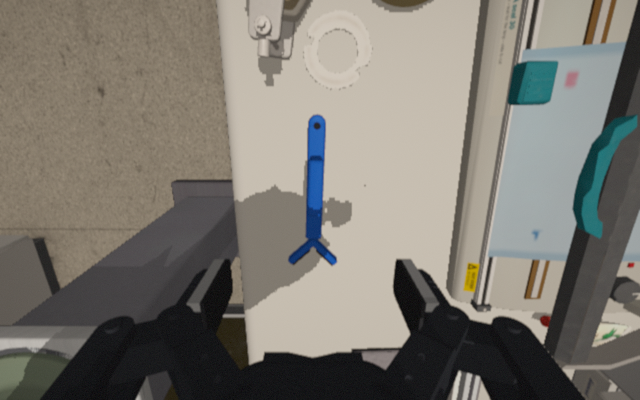

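The wrist view shows the stick clearly: its rear end is at px (317, 116), the fin at (315, 160–205), the notch near (313, 243) and the prong tips at (292, 262) and (334, 262).

```bash
cat >> h.py <<'E'
def stickmask(c,u0,u1,v0,v1):
    H,S,V=cv2.split(cv2.cvtColor(c["image"],cv2.COLOR_BGR2HSV)); m=((H>100)&(H<125)&(S>150)&(V>40)).astype(np.uint8)
    k=np.zeros_like(m); k[v0:v1,u0:u1]=1; return (m&k)>0
E
python3 - <<'E'
from h import *
import pickle
c=pickle.load(open("w1.pkl","rb")); w=cloud(c)
m=stickmask(c,280,350,105,275); P=w[m]; P=P[~np.isnan(P[:,0])]
fin=P[P[:,2]>40]; print("fin",len(fin),fin[:,:2].min(0),fin[:,:2].max(0),np.median(fin[:,2]))
A=pts(c,m,13); print("all y",A[:,1].min(),A[:,1].max(), "rect",cv2.minAreaRect(np.float32(A[:,:2])))
# axis: rear-bar centre and neck centre by row
for v in (125,145,152,225,232,236,240,244,248,255,262):
    u=np.nonzero(m[v])[0]; 
    if len(u): print(v,u.min(),u.max(),np.round(ray(c,u.min()-.5,v,13)[:2],1),np.round(ray(c,u.max()+.5,v,13)[:2],1),len(u))
E
```

```text
fin 812 [424.8769741  381.05017416] [440.20818052 439.41895975] 54.94044061538398
all y 298.83871113229736 479.30620721351454 rect ((432.5321350097656, 389.4052429199219), (180.02459716796875, 58.87175750732422), 88.6382064819336)
125 309 324 [425.9 469.9] [443.3 470. ] 10
145 308 323 [424.8 448.4] [442.6 448.5] 16
152 308 323 [424.8 440.7] [442.7 440.7] 16
225 307 320 [423.5 351.7] [440.6 351.8] 14
232 307 320 [423.5 342.4] [440.7 342.4] 14
236 307 320 [423.5 336.9] [440.8 337. ] 14
240 308 317 [424.7 331.4] [437.1 331.5] 10
244 304 321 [419.7 325.8] [442.2 326. ] 18
248 300 325 [414.6 320.2] [447.3 320.4] 20
255 291 332 [403.1 310.2] [456.4 310.5] 23
262 291 335 [402.9 300.1] [460.5 300.3] 10
```

Run:
```python
from h import *
import pickle
R=Rs(-91.1)
movep([433,408.5,80],R); movel([433,408.5,17],max_speed=120); clamp(); s=read_state(); print(s["finger_gap"],s["gripper_force"],s["eef_pos"],s["time"])
movel([433,408.5,90],max_speed=200)
# look at the station from above, stick in hand
movep([420,150,200],Rs(0)); s=read_state(); print(s["finger_gap"],s["time"])
c=camera("wrist"); cv2.imwrite("pics/w2.png",c["image"]); pickle.dump(c,open("w2.pkl","wb"))
t=camera("top"); pickle.dump(t,open("t2.pkl","wb"))
```

```text
14.742088402549982 58.25017690658569 [433.00514731 408.53462993  17.16801171] 2.925
14.918464706811022 5.0083
```

View pics/w2.png

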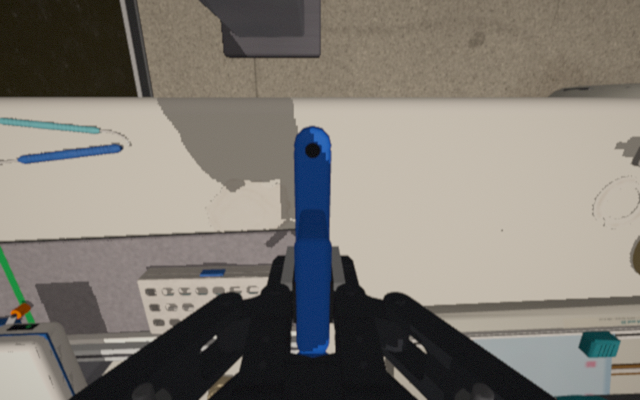

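The wrist view shows the stick held upright. The bed's near edge runs from (0, 242) to (280, 232), the leading near corner of the cassette is at about (145, 270), the latch is at (213, 273), and the band runs from (0, 250) to (30, 320). Next I'll fit those edges, and find the fork in the top view.

```bash
cat > fit.py <<'E'
from h import *
import pickle
c=pickle.load(open("w2.pkl","rb")); w=cloud(c); Z=w[...,2]; g=cv2.cvtColor(c["image"],cv2.COLOR_BGR2GRAY).astype(float)
E_=[]
for u in range(40,200,10):
    col=g[225:260,u]; d=np.diff(col); v=225+d.argmin()+.5; E_.append(ray(c,u,v,10)[:2])
E_=np.array(E_); p=np.polyfit(E_[:,1],E_[:,0],1); print("bed near edge: slope",p[0],"x at y=-102:",np.polyval(p,-102.),"resid",np.std(E_[:,0]-np.polyval(p,E_[:,1])))
# cassette by depth: z 33..45 points
k=w[255:340,120:300].reshape(-1,3); k=k[(k[:,2]>34)&(k[:,2]<46)&(k[:,0]<650)]; print("cas pts",len(k),k.min(0),k.max(0))
C=[]
for u in range(160,270,8):
    zz=Z[258:300,u]; i=np.nonzero(zz>33)[0]
    if len(i): C.append(ray(c,u,258+i[0]-.5,38)[:2])
C=np.array(C); q=np.polyfit(C[:,1],C[:,0],1); print("cas near edge slope",q[0],"x at y=22:",np.polyval(q,22.),np.std(C[:,0]-np.polyval(q,C[:,1])))
L=[]
for v in range(282,330,6):
    zz=Z[v,100:220]; i=np.nonzero(zz>33)[0]
    if len(i): L.append(ray(c,100+i[0]-.5,v,38)[:2])
print("cas leading edge",np.round(L,1).tolist())
t=pickle.load(open("t2.pkl","rb")); W=cloud(t); zt=W[...,2]
H,S,V=cv2.split(cv2.cvtColor(t["image"],cv2.COLOR_BGR2HSV))
G=(H>50)&(H<80)&(S>90); G[:,:410]=0;G[:,425:]=0;G[:200]=0;G[240:]=0
b=pts(t,G,10); print("band top",b[:,:2].mean(0))
cc=W[190:226,300:372].reshape(-1,3); cc=cc[(cc[:,2]>30)&(cc[:,2]<48)&(cc[:,0]<640)&(cc[:,1]<60)]; print("cas top min y",np.percentile(cc[:,1],[0,1,2]))
cv2.imwrite("pics/t2c.png",cv2.resize(t["image"][165:285,260:460],None,fx=4,fy=4,interpolation=cv2.INTER_CUBIC))
E
python3 fit.py
```

```text
bed near edge: slope -0.04574683232344325 x at y=-102: 496.42028193738486 resid 0.38677452385852207
cas pts 3028 [536.6112869  -70.49240484  34.01123672] [626.64732767  94.1114878   39.41882063]
cas near edge slope -0.031105697874933984 x at y=22: 537.2011979426293 1.3744719642695893
cas leading edge [[547.1, -69.4], [556.0, -69.9], [565.0, -69.2], [574.1, -69.7], [583.5, -68.9], [592.9, -68.2], [602.6, -68.7], [612.4, -67.9]]
band top [ 557.67569426 -260.51349057]
cas top min y [-69.12845475 -68.93286675 -68.59497063]
```

View pics/t2c.png

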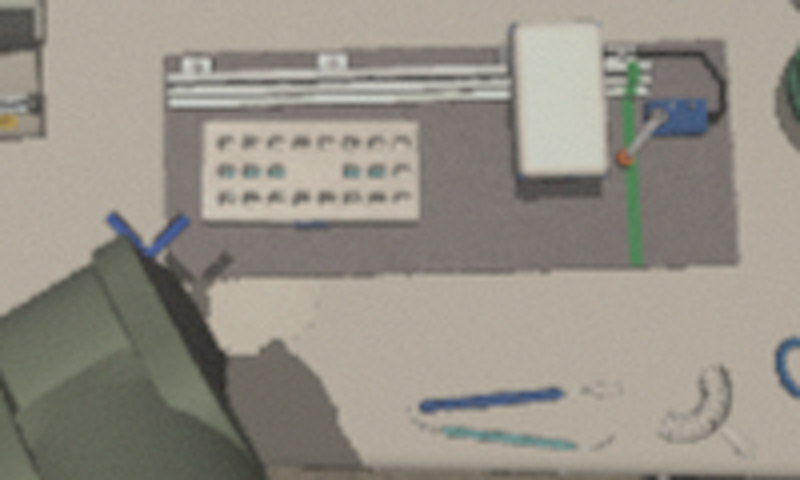

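The station's yaw is about +2.5° with its origin at about (596.3, −99.9). The cassette's centre is at station (−11, 125), about 18 mm from the fence. The crop shows the stick clear of the bed objects and the band at crop (633, 260). I'll push the cassette to the fence with the prong tips on either side of the latch.

```bash
cat >> h.py <<'E'
YAW=2.45; O=np.array([596.3,-99.9])
_a=np.radians(YAW); RS=np.array([[np.cos(_a),-np.sin(_a)],[np.sin(_a),np.cos(_a)]])
def S2W(sx,sy,z): return [*(O+RS@[sx,sy]),z]
def W2S(p): return RS.T@(np.array(p)[:2]-O)
def fs(): return RS.T@np.array(read_state()["ft_force"])[:2]
def casview(c):
    "cassette top points in station frame, top camera"
    w=cloud(c)[172:240,295:450].reshape(-1,3); w=w[(w[:,2]>33)&(w[:,2]<45)]
    s=(w[:,:2]-O)@RS; return s[(s[:,0]<52)&(s[:,0]>-75)&(s[:,1]<240)]
E
python3 - <<'E'
from h import *
import pickle
R=Rs(YAW)
movep(S2W(-183,124,80),R); movel(S2W(-183,124,29.5),max_speed=120)
print("F0",fs(),read_state()["time"])
movel(S2W(-165,124,29.5),max_speed=60); print(fs())
f=fs()
for i in range(3):
    print(movel(S2W(-144,124,29.5),max_speed=25,guard=6),W2S(read_state()["eef_pos"]),fs()); break
c=camera("wrist"); cv2.imwrite("pics/w3.png",c["image"]); pickle.dump(c,open("w3.pkl","wb"))
t=camera("top"); pickle.dump(t,open("t3.pkl","wb")); s=casview(t); print(s.min(0),s.max(0),read_state()["time"],read_state()["finger_gap"])
cv2.imwrite("pics/t3c.png",cv2.resize(t["image"][165:285,260:460],None,fx=4,fy=4,interpolation=cv2.INTER_CUBIC))
E
```

```text
F0 [0.60946875 0.8957499 ] 6.4333
[-0.83606699  0.15492577]
True [-145.40148583  123.87159568] [ 0.26867492 -0.37480074]
[ -36.93386108 -202.13327707] [ 51.81898518 213.82841568] 7.75 15.140463958912129
```

View pics/t3c.png

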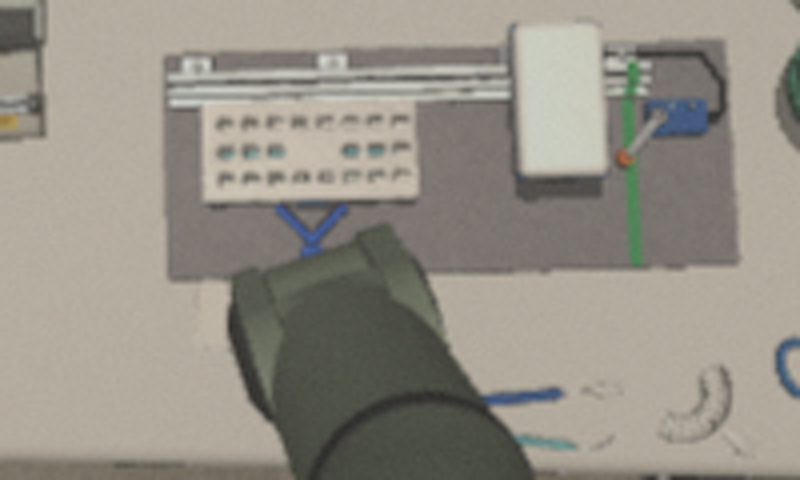

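The top crop shows the cassette flush with the white guide strip, with the prongs on either side of the latch. Next: press once more to confirm, move to the rear near corner, and feed to short of the roller.

Run:
```python
from h import *
import pickle
print("press",movel(S2W(-141,124,29.5),max_speed=25,guard=10),W2S(read_state()["eef_pos"]),fs())
movel(S2W(-175,124,29.5),max_speed=100); movel(S2W(-175,124,85),max_speed=200)
R=Rs(YAW-45); x0,y0=-98.6-15,281.2+9
movep(S2W(x0,y0,85),R); movel(S2W(x0,y0,29.5),max_speed=120); f0=fs(); print("f0",f0,read_state()["time"])
print("side",movel(S2W(x0+22,y0,29.5),max_speed=25,guard=5)); p=W2S(read_state()["eef_pos"]); print(p,fs()-f0)
x=p[0]; y=p[1]
for i in range(9):
    y-=20; movel(S2W(x,y,29.5),max_speed=55)
    f=fs()-f0; e=W2S(read_state()["eef_pos"]); print(i,np.round(e,1),np.round(f,1),read_state()["finger_gap"])
    if f[0]>-2: x+=.5
    elif f[0]<-8: x-=.5
    if max(abs(f))>25: print("STOP"); break
t=camera("top"); pickle.dump(t,open("t4.pkl","wb")); print(read_state()["time"])
cv2.imwrite("pics/t4c.png",cv2.resize(t["image"][165:285,260:460],None,fx=4,fy=4,interpolation=cv2.INTER_CUBIC))
```

```text
press False [-140.81583896  124.02558908] [-1.17047316 -0.59243383]
f0 [0.00980659 0.81188812] 10.5
side True
[-92.52348646 290.1948538 ] [-1.64045602 -1.51703669]
0 [-92.4 269.7] [-1.1 -0.3] 14.156502897107263
1 [-92.2 250.3] [-2.8  1.4] 13.924057959648756
2 [-92.1 230.2] [-2.4  0.8] 14.186783380286027
3 [-92.  210.1] [-2.7 -0.3] 13.828553947048492
4 [-91.9 190.1] [-1.2 -0.2] 13.990393549509038
5 [-91.8 170.3] [-3.3  1.9] 13.706159871402026
6 [-91.6 150.2] [-3.4  1.8] 13.736204113422842
7 [-91.5 130.1] [-1.9  0.2] 13.915799491399046
8 [-91.4 110.4] [-4.4  3.1] 14.088174858552732
16.075
```

View pics/t4c.png

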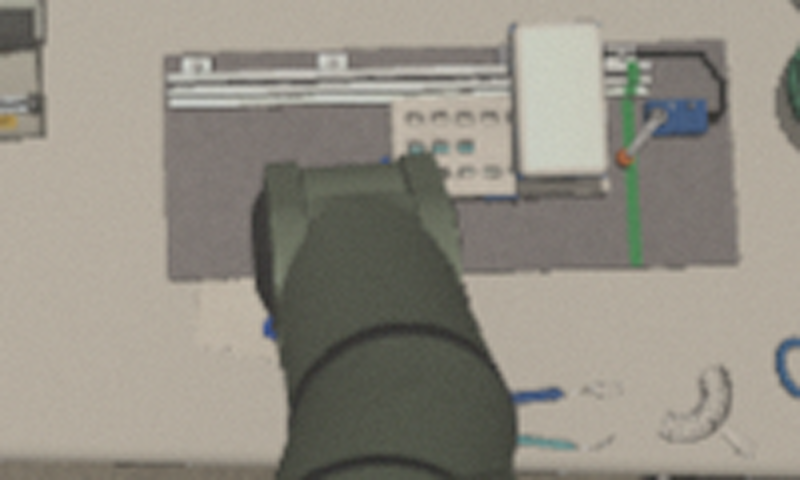

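The crop shows the cassette along the fence. Its trailing end is at crop x≈391, and its leading near corner just shows past the head at crop (607, 190), short of the roller. I'll measure both ends.

```bash
cat >> h.py <<'E'
def ends(t):
    g=cv2.cvtColor(t["image"],cv2.COLOR_BGR2GRAY).astype(float); out={}
    def edge(v,u0,u1,sgn):
        r=g[v,u0:u1]; d=sgn*np.diff(r); i=d.argmax(); j=np.arange(max(i-1,0),min(i+2,len(d))); wt=np.clip(d[j],0,None); return u0+.5+(wt@j)/wt.sum()
    out["trail"]=[W2S(ray(t,edge(v,345,372,1),v,38)).round(1).tolist() for v in (192,194,196,198)]
    out["lead"]=[W2S(ray(t,edge(v,405,416,-1),v,38)).round(1).tolist() for v in (210,211,212,213)]
    H,S,V=cv2.split(cv2.cvtColor(t["image"],cv2.COLOR_BGR2HSV)); G=(H>50)&(H<80)&(S>90)
    G[:,:410]=0;G[:,425:]=0;G[:214]=0;G[232:]=0; out["band"]=W2S(pts(t,G,10)[:,:2].mean(0)).round(1).tolist()
    V_=[]
    for u in range(378,386):
        c=g[200:225,u]; d=-np.diff(c); i=d.argmax(); V_.append(W2S(ray(t,u,200.5+i,38)))
    out["near_right"]=np.mean(V_,0).round(1).tolist()
    return out
E
python3 - <<'E'
from h import *
import pickle
t=pickle.load(open("t4.pkl","rb"))
for k,v in ends(t).items(): print(k,v)
g=cv2.cvtColor(t["image"],cv2.COLOR_BGR2GRAY)
print(g[208:217,400:424])
s=casview(t); a=s[(s[:,1]>0)&(s[:,1]<100)]; print(a.min(0),a.max(0)); print("eef",W2S(read_state()["eef_pos"]))
E
```

```text
trail [[44.8, 52.5], [37.8, 52.3], [30.8, 52.2], [23.9, 52.4]]
lead [[-21.4, -132.6], [-24.8, -132.7], [-28.3, -133.2], [-31.4, -115.2]]
band [-62.1, -159.1]
near_right [-31.3, -27.7]
[[146 145 143 141 144 143 140 140 141 140 136 125 117 116 116 119 116 111
  110 114 118 116 118 114]
 [ 86  81  82  83  92  97  98  97  97 102 119 141 126 116 116 115 116 112
  111 111 115 117 119 117]
 [ 88  89  89  91 101 105 109 109 107 113 142 168 140 118 119 117 114 110
  110 115 120 118 118 118]
 [110 109 109 110 110 110 111 110 110 112 142 174 147 118 120 119 116 110
  111 112 117 116 114 116]
 [107 103 105 111 118 119 121 116 108 106 125 148 135 121 117 117 118 111
  110 113 116 117 118 117]
 [ 92  91  88  97 111 110 113 105  97  93  90 107 120 116 115 116 115 111
  112 115 117 117 115 117]
 [ 99 100  99  98  96  99  98 100  98  98  94 108 119 116 116 114 115 109
  112 113 117 114 117 116]
 [118 115 117 115 115 119 115 118 118 116 117 119 118 118 118 117 116 113
  112 115 118 115 114 116]
 [115 113 117 114 118 116 117 115 117 119 117 115 117 116 119 119 116 111
  112 113 116 115 118 117]]
[-29.31783912   0.12971441] [51.71487262 62.71991447]
eef [-91.4187691  110.44205243]
```

Run:
```python
from h import *
import pickle
x,y=W2S(read_state()["eef_pos"])
for dy,sp in ((12,40),(22.5,25)):
    movel(S2W(x,y-dy,29.5),max_speed=sp); print(W2S(read_state()["eef_pos"]),fs())
t=camera("top"); pickle.dump(t,open("t5.pkl","wb")); o=ends(t); g=cv2.cvtColor(t["image"],cv2.COLOR_BGR2GRAY).astype(float)
def edge(v,u0,u1,sg):
    d=np.clip(sg*np.diff(g[v,u0:u1]),0,None); i=d.argmax(); j=np.arange(max(i-1,0),min(i+2,len(d))); return u0+.5+(d[j]@j)/d[j].sum()
print("trail",[W2S(ray(t,edge(v,352,382,1),v,38)).round(1).tolist() for v in (191,193,195,197)])
print("lead",[W2S(ray(t,edge(v,412,424,-1),v,38)).round(1).tolist() for v in range(196,213,2)],o["band"],read_state()["time"])
cv2.imwrite("pics/t5c.png",cv2.resize(t["image"][170:240,340:455],None,fx=6,fy=6,interpolation=cv2.INTER_CUBIC))
```

```text
[-91.48156946  98.58605729] [-2.41959599  2.98495718]
[-91.60230496  88.44746938] [-4.03911982  6.53720099]
trail [[47.8, 30.8], [40.9, 31.1], [33.9, 30.7], [26.9, 30.4]]
lead [[26.7, -153.4], [19.7, -153.1], [12.8, -154.6], [5.8, -153.7], [-1.1, -152.8], [-8.0, -154.7], [-14.9, -154.0], [-21.8, -154.0], [-28.7, -153.5]] [-61.8, -158.9] 17.1333
```

View pics/t5c.png

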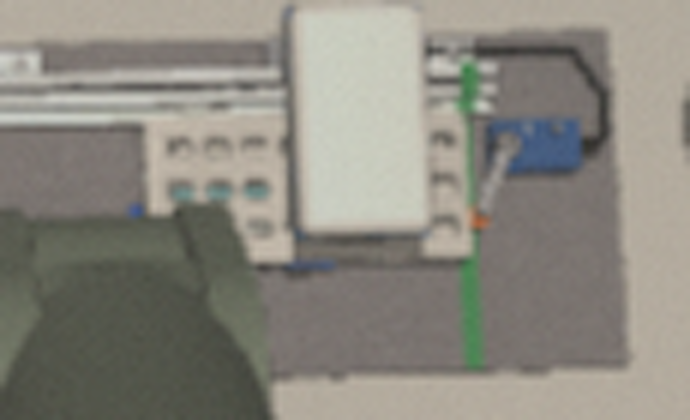

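The crop shows the cassette's leading end at the near edge of the green band with the roller pushed back. Both measurements put it at about −154.5, so I'll go 4.2 mm farther to reach the middle of the band, then back off along the diagonal and check.

Run:
```python
from h import *
import pickle
x,y=W2S(read_state()["eef_pos"])
movel(S2W(x,y-4.2,29.5),max_speed=15); print(W2S(read_state()["eef_pos"]),fs())
x,y=W2S(read_state()["eef_pos"]); 
movel(S2W(x-6,y+6,29.5),max_speed=30); movel(S2W(x-40,y+40,29.5),max_speed=100); movel(S2W(x-40,y+40,120),max_speed=200)
movep([420,250,150],Rs(-60))
t=camera("top"); pickle.dump(t,open("t6.pkl","wb")); o=ends(t); g=cv2.cvtColor(t["image"],cv2.COLOR_BGR2GRAY).astype(float)
def edge(v,u0,u1,sg):
    d=np.clip(sg*np.diff(g[v,u0:u1]),0,None); i=d.argmax(); j=np.arange(max(i-1,0),min(i+2,len(d))); return u0+.5+(d[j]@j)/d[j].sum()
print("trail",[W2S(ray(t,edge(v,352,382,1),v,38)).round(1).tolist() for v in range(191,208,3)])
print("lead",[W2S(ray(t,edge(v,412,424,-1),v,38)).round(1).tolist() for v in range(196,213,2)],o["band"],read_state()["time"],read_state()["finger_gap"])
n=[]
for u in list(range(368,386,2))+list(range(412,416)):
    d=-np.diff(g[200:225,u]); n.append(W2S(ray(t,u,200.5+d.argmax(),38)).round(1).tolist())
print("near",n)
cv2.imwrite("pics/t6c.png",cv2.resize(t["image"][170:270,330:460],None,fx=6,fy=6,interpolation=cv2.INTER_CUBIC))
```

```text
[-91.68561534  84.79833251] [-3.80321664  5.39616303]
trail [[47.8, 27.3], [37.3, 27.1], [26.9, 26.8], [16.4, 27.0], [6.1, 27.2], [-4.3, 27.5]]
lead [[26.5, -163.4], [19.7, -157.8], [12.7, -158.3], [5.8, -157.5], [-1.1, -156.7], [-8.1, -158.2], [-15.0, -157.7], [-21.9, -157.3], [-28.8, -156.9]] [-63.7, -159.1] 20.2 13.943189382758836
near [[-30.4, 18.6], [-30.5, 11.7], [-30.6, 4.9], [-30.8, -2.0], [-30.9, -8.8], [-31.1, -15.7], [-31.2, -22.5], [-31.3, -29.4], [-31.5, -36.2], [-30.0, -132.4], [-30.1, -135.9], [-30.1, -139.3], [-30.2, -142.7]]
```

View pics/t6c.png

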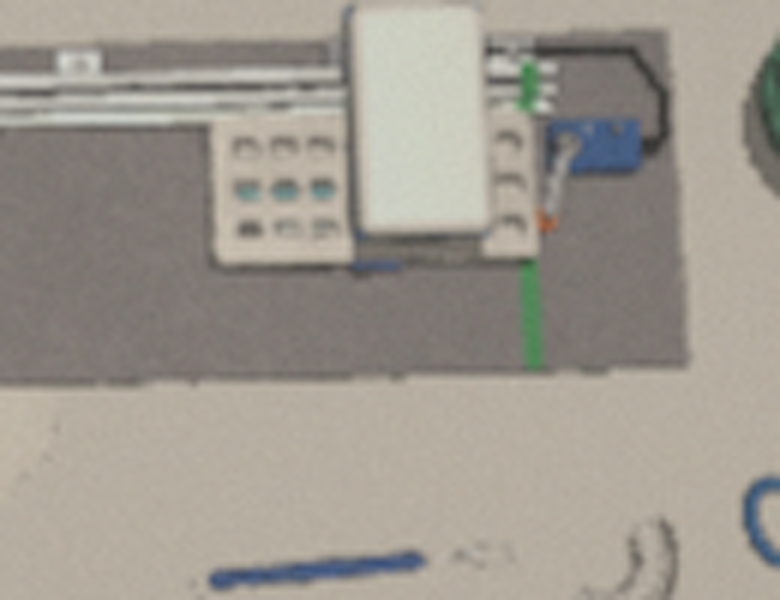

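The crop shows the leading end covering the band with the roller displaced, and the cassette square along the fence. Ends measured at 27.1 and about −158.3, which is mid-band. Next I'll check the fence gap and set the stick down at its old spot.

Run:
```python
from h import *
import pickle
t=pickle.load(open("t6.pkl","rb")); g=cv2.cvtColor(t["image"],cv2.COLOR_BGR2GRAY).astype(float)
for u in (325,335,345,355): 
    d=-np.diff(g[185:196,u]); i=d.argmax(); print(u,185.5+i,"face sx @z10",W2S(ray(t,u,185.5+i,10)).round(1),"col",g[186:194,u].astype(int))
for u in (368,374,380): print(u,"cas col",g[183:195,u].astype(int), "z38 @190",W2S(ray(t,u,190,38)).round(1))
R=Rs(-91.1)
movep([433,408.5,90],R); movel([433,408.5,30],max_speed=150)
print(movel([433,408.5,16],max_speed=20,guard=4),read_state()["eef_pos"],read_state()["ft_force"])
open_gripper(); wait(.2); movel([433,408.5,150],max_speed=200); movep([400,300,230],R)
t=camera("top"); w=camera("wrist"); cv2.imwrite("pics/w7.png",w["image"]); pickle.dump(t,open("t7.pkl","wb"))
c=cloud(w); m=stickmask(w,0,640,0,400); P=c[m]; P=P[(P[:,0]>380)&(P[:,0]<480)&(P[:,1]>280)&(P[:,1]<500)]; print("stick",len(P),P.min(0) if len(P) else 0,P.max(0) if len(P) else 0)
print(ends(t)["band"],read_state()["time"],read_state()["finger_gap"])
cv2.imwrite("pics/t7c.png",cv2.resize(t["image"][165:285,195:460],None,fx=3,fy=3,interpolation=cv2.INTER_CUBIC))
```

```text
325 190.5 face sx @z10 [ 56.7 163.9] col [156 201 168 159 191 148 117 119]
335 190.5 face sx @z10 [ 55.9 128.7] col [159 178 138 174 172 115 121 123]
345 190.5 face sx @z10 [55.2 93.4] col [183 164 157 206 164 104 118 121]
355 190.5 face sx @z10 [54.5 58.1] col [202 166 157 206 165 104 120 121]
368 cas col [162 103 159 185 141 159 194 187 186 179 167 162] z38 @190 [51.  15.8]
374 cas col [163 117 172 180 149 168 187 184 184 179 172 166] z38 @190 [50.6 -4.9]
380 cas col [138  95 159 167 156 194 179 180 179 176 171 168] z38 @190 [ 50.2 -25.6]
True [432.98652189 408.30016384  22.82849451] [0.44669705 0.15587429 1.12373907]
stick 2607 [404.86229823 303.35380027   7.5803589 ] [463.44681187 484.0116998   57.70007574]
[-59.7, -158.8] 24.3083 85.359878566155
```

View pics/t7c.png

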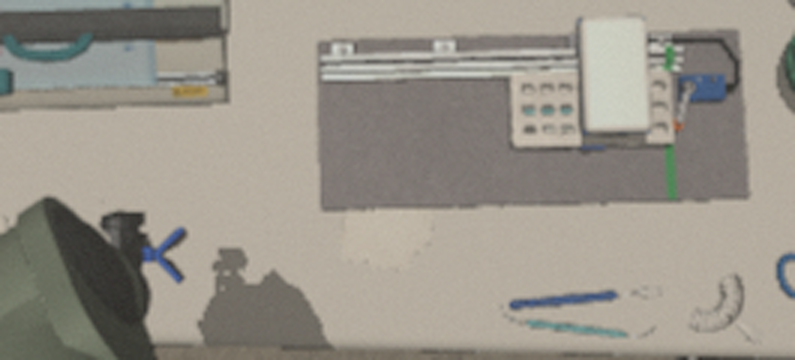

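The top crop shows the cassette still in the band and flush with the fence: the face and near side share one offset of about 4.5 mm. The stick is down to the left of the station. Last, I'll check that it lies flat.

Run:
```python
from h import *
w=camera("wrist"); c=cloud(w); m=stickmask(w,0,640,0,400); P=c[m]; P=P[(P[:,0]>380)&(P[:,0]<480)&(P[:,1]>280)&(P[:,1]<500)]
for a,b in ((300,325),(330,350),(350,375),(385,435),(450,480)):
    q=P[(P[:,1]>a)&(P[:,1]<b)]; print(a,b,len(q),np.percentile(q[:,2],[10,50,90]).round(1) if len(q) else "", q[:,0].mean().round(1) if len(q) else "")
s=read_state(); print(s["ft_force"],s["eef_pos"],s["time"])
```

```text
300 325 266 [11.8 13.  14. ] 432.7
330 350 190 [10.  11.4 13.1] 433.7
350 375 316 [10.  11.1 12. ] 433.6
385 435 960 [11.  54.7 55.9] 431.9
450 480 434 [10.  11.1 12.2] 433.7
[ 0.59178603 -0.04114584  0.18634659] [399.79005972 300.48799703 228.95128806] 24.3583
```

View pics/w7.png

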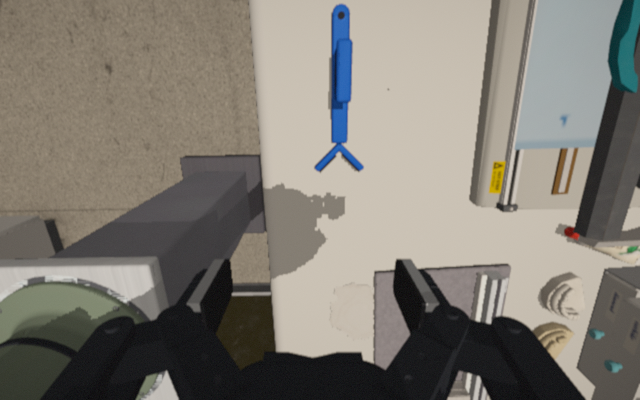

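The stick lies flat on its bar at px (340, 5–170), off the station, with the gripper clear. I'm handing the job in.

```bash
python3 -c "
from h import *
print(finish_job())"
```

```text
the job is handed in; nothing more can be done
None
```

I pushed the cassette flat against the fence and fed it until its leading end was about mid-band (station y ≈ −158, by camera; I had no direct switch reading), then set the stick down flat on the worktop, off the station, and handed the job in at about 24 s.

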